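Set up and hold the recipe photo

ROBOT

A 7-joint arm with a two-finger parallel gripper is mounted at the origin on a cart in front of the work surface, level with it; the furniture and walls round the work are solid. World frame = base frame: x ahead of the robot, y to its left, z up, the work surface at z = 0. Lengths are in m, angles in rad, forces in N, time in s.
With the tool pointing down it reaches from about 0.4 to 0.85 m from the base axis. Payload 10.4 kg.
Tool frame: the origin (TCP) lies on the centre line of the jaws, within the pads' length; the fingertips stand 11 mm ahead of it and the grasp point (between the pads) lies 8 mm behind it (manip.finger_overhang is the distance from the TCP to the fingertips, in m); z points along the fingers, y is the line along which they close (so a half turn about z gives the same grasp; the last joint's range is limited). The gripper opens to 85 mm and grips with 20 to 120 N. Pads are 22 mm wide; open, the fingers measure 114 mm over their backs; the gripper's body (76 mm by 85 mm) begins 54 mm behind the grasp point. The pads swing forward as they close: fully open they stand 13 mm farther back than shut.
Start: joints at [-1.324, 0.332, -0.065, 1.46, 0.022, 1.35, -0.088], TCP at [0.167, 0.602, 0.242] pointing down, gripper open.
Joint ranges: [-2.6, 2.6], [-0.5, 2.12], [-1.47, 1.34], [0.16, 2.42], [-1.27, 4.41], [0.06, 2.06], [-2.6, 2.6]. Speed limits (rad/s): [2.22, 2.22, 2.79, 2.79, 3.14, 3.14, 3.14].

INTERFACE

Orientations are given as a unit quaternion [x, y, z, w].
In Python, from workcell import manip, imaging, workorder gives the robot as it stands.
- The arm moves only by the tool jog_arm, never from a script. Its argument "deltas" is a list of rows, each an object with "gripper": the opening, from 0 (shut) to 1 (fully open); "offset": the shift along the tool's x, y, z in m, a list of three; "rotation": the turn, a rotation vector about the tool's x, y, z in degrees, a list of three. In form: [{"gripper": gripper, "offset": [tx, ty, tz], "rotation": [ax, ay, az]}, ...]. A call has 1 to 20 rows; each row shifts and turns the commanded pose from where the row before left it, along the tool's axes as they then stand; what a row does not reach is not made up. A row lasts 1/10 s, in which the tool goes at most 50 mm and 8.59 degrees, less where a joint would pass 70% of its speed; a pose out of reach is approached as far as the arm can. A call with a gripper value outside its range is refused whole. The fingers move at their own pace and stop on an object; "newtons" is the grip in N (left out, the last holds). Time passes only in rows, so rows that do not move let the fingers close. It gives the time, the measured TCP pose, the force, the opening and the grip force at its end, in the units of the state.
- manip.get_obs(): the state, without advancing time (a new reading comes with each control period).
- imaging.camera(name): name is "scene" or "top" or "wrist"; returns the picture (480x640x3 uint8, blue, green, red); there is no depth.
- imaging.camera_model(name): a dict with "camera_matrix" (3x3 intrinsics, pixels), "k1" (the pictures are not rectified: a ray, as slopes to the right and down, at radius r is drawn at 1 + k1 r^2 times it, then the intrinsics apply), "world_to_cam" (4x4, takes a point from world to camera coordinates); the wrist camera has in their place "hand_eye" (4x4, takes a point from camera to tool coordinates, whose origin is the TCP and whose axes are the flange's). Camera axes: x right, y up, looking along -z (the intrinsics and any distortion apply to the point x, -y, -z); pixel columns grow to the right and rows downward; lengths in m; the calibration is good to about 2 mm. A picture is of the moment at which its call begins: read the wrist's pose just before it. camera_model takes no time and is no camera call.
- workorder.hand_in(): hands the job in; it is judged then, once.
The state is a dict: "clock": time; "joint_pos": joint angles; "joint_velocities": joint speeds; "tau": joint torques, N m; "position": TCP position; "ee_rot": TCP orientation; "ft_force": force on the tool from outside, world axes, zero at the start; "torque": the same for the moment, N m; "grip_width": opening from 0.0 (shut) to 1.0 (fully open); "grasp_force": force on a finger pad.
Only numpy, scipy, OpenCV 4.12 (cv2) and the standard library are available. Lean on these libraries where they do the work, as an engineer would, in place of code of your own. Each camera call takes 0.05 s, during which the arm holds its last target. There are 200 camera calls.

TASK

Stand the round tin upright in the round recess of the photo stand's board and let go of it. Then pinch the stand's camera head so that its side button is pressed in, pull the head straight up past the first stop to the second stop, and finish while still holding it there with the button pressed, because it sinks when let go. Leave the ribbon reel and the star cutter where they are.

Things in the scene. Friction and masses are not known exactly. Their poses are not given: they have to be found in the camera images.
- spice_tin: small round cream tin with a grey lid, 46 mm across, 48 mm tall, 60 g give or take, loose, standing upright on the worktop. Origin: centre of its underside, z up. Its lid does not come off.
- photo_stand: brown wooden board 130 x 300 x 18 mm screwed to the worktop: a round recess near one end, a square one in the middle, a telescoping camera column at the other end. Origin: centre of the board's underside; x across the board, y along it towards the round recess, z up. The column axis is at (0, -105 mm); its fixed tube, 32 mm across, reaches 108 mm above the worktop. Yaw within 15 degrees of 0.
- round_recess (a point): centre of the floor of the round recess (50 mm across, 10 mm deep, floor 8 mm above the worktop), at (0, 95 mm) on the board; axes as the photo stand's. The square recess, 36 mm wide, at (0, 18 mm), is too small for the tin.
- camera_head (a point): centre of the black camera head on the sliding mast, 131 mm above the worktop when down; axes as the photo stand's. A block 40 (x) x 40 (y) x 46 mm, lens 12 mm proud on its +y side, button on its -x side (towards the robot). Pinch it from above across x, one finger on the button, the other on the plain +x face; 45 mm over both, 40 mm with the button in.
- button_face (a point): centre of the button's round outer face (17 mm across, standing 5 mm proud of the middle of the camera head's -x side); axes as the photo stand's. It is pushed towards +x, against a spring of 2 N at first and 5 N fully in.
- button (a joint): how far the button is pushed in, 0 (out) to 0.005 m (flush with the head). It springs out when let go. The mast is freed when it is in by more than about 0.0035.
- mast (a joint): how far the mast is drawn up, 0 (down) to 0.080 m. Button out: locked down (1.5 mm of play). First stop at 0.040: a catch that blocks only while the button is out. Second stop at 0.080: end of travel. Moves only straight up and down; weighs about 2.5 N, takes 3 to 6 N to draw up. Let go, it sinks to the next catch below.
- ribbon_reel: bystander: flat reel of ribbon, 68 mm across, 26 mm tall, loose. Origin: centre of its underside.
- cutter_star: bystander: star-shaped tin cookie cutter, 53 x 56 x 22 mm, loose. Origin: centre of its underside.
Mind the look-alikes: they are no part of the job. Leave any purple or turquoise look-alike of the spice_tin alone.

How it is judged:
By the outcome, as a careful person would: the job done as asked, in the order asked, and still so for the second after the job is handed in, while the arm keeps its last pose, push and grip.
It also fails if it takes over 48 s, if anything falls off the work surface, if the arm or the gripper's body presses on something with over 40 N, if the wrist force passes 120 N, or if a joint passes its speed limit or range.

## Working session

There is one attempt and no reset: what is moved stays moved. The work goes in short steps, Python scripts to look and compute and a tool call to move; the robot and the scene stay as the last step left them, time stands still between calls to the robot, and variables do not carry over. Pictures are saved under pics/ and viewed, at most 10 in all, crops included, and the job is handed in when it is done.

Besides the shell and the picture viewer there is one more tool, called after "Emit:" as name([rows], argument=value, ...), one row to a line, values as JSON. jog_arm: Moves the arm, as the interface text tells. Its arguments: {"type":"object","properties":{"deltas":{"type":"array","items":{"type":"object","properties":{"gripper":{"type":"number"},"offset":{"type":"array","items":{"type":"number"}},"rotation":{"type":"array","items":{"type":"number"}}}}},"newtons":{"type":"number"}},"required":["deltas"]}

```bash
mkdir -p pics; ls
python3 - <<'E'
from workcell import manip, imaging
import cv2, numpy as np
for n in ("scene","top"):
    cv2.imwrite(f"pics/{n}0.png",imaging.camera(n)); m=imaging.camera_model(n); print(n,m)
print(imaging.camera_model("wrist"))
print(manip.get_obs(), manip.finger_overhang)
E
```

```text
pics
scene {'camera_matrix': array([[441.38655467,   0.        , 324.78200328],
       [  0.        , 441.38655467, 244.20299625],
       [  0.        ,   0.        ,   1.        ]]), 'k1': 0.02823068742105705, 'world_to_cam': array([[ 0.89596612, -0.44346627, -0.02413267, -0.40717191],
       [ 0.21733322,  0.39040989,  0.89462081, -0.25112331],
       [-0.38731252, -0.80679476,  0.44617398, -0.55222245],
       [ 0.        ,  0.        ,  0.        ,  1.        ]])}
top {'camera_matrix': array([[552.63620637,   0.        , 318.43355559],
       [  0.        , 552.63620637, 239.22689091],
       [  0.        ,   0.        ,   1.        ]]), 'k1': -0.08549809078575889, 'world_to_cam': array([[ 0.02170268, -0.99975212,  0.0049698 ,  0.1632073 ],
       [ 0.99848602,  0.02192597,  0.05044716, -0.55493382],
       [-0.05054363,  0.00386744,  0.99871437, -0.9385578 ],
       [ 0.        ,  0.        ,  0.        ,  1.        ]])}
{'camera_matrix': array([[332.22970774,   0.        , 323.95691852],
       [  0.        , 332.22970774, 234.28515161],
       [  0.        ,   0.        ,   1.
[... 420 characters left out ...]
': array([-1.32361482,  0.33278886, -0.06468748,  1.46081981,  0.02158278,
        1.34988687, -0.08851606]), 'joint_velocities': array([ 0.00027157,  0.00096451, -0.00117264, -0.00212133, -0.0013206 ,
       -0.00013108,  0.00051008]), 'tau': array([ 1.23138179e-03, -6.26733112e+01,  4.91781032e-02, -3.92438078e+01,
        1.64155959e-02,  6.91007066e-03, -7.35405797e-05]), 'position': array([0.16649807, 0.60210187, 0.24162573]), 'ee_rot': array([ 1.34488597e-01,  9.90914957e-01, -6.01114933e-04, -6.11717559e-05]), 'ft_force': array([-0.31150966,  0.75009178, -0.28981116]), 'torque': array([-0.0059335 , -0.00144315, -0.02524395]), 'grasp_force': 0.0, 'grip_width': 0.9980934431839351} 0.011
```

View pics/scene0.png

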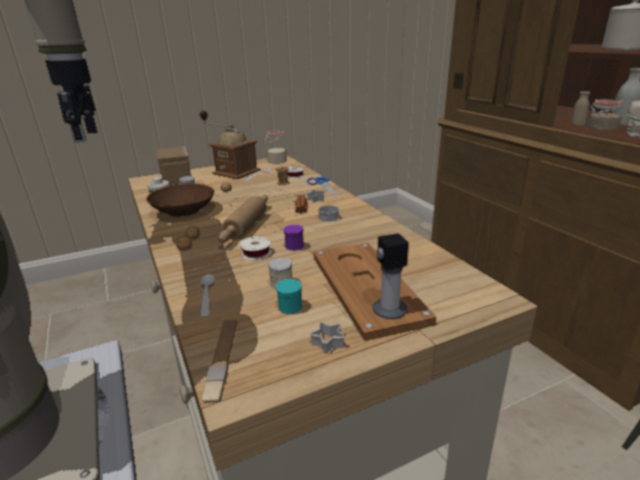

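View pics/top0.png

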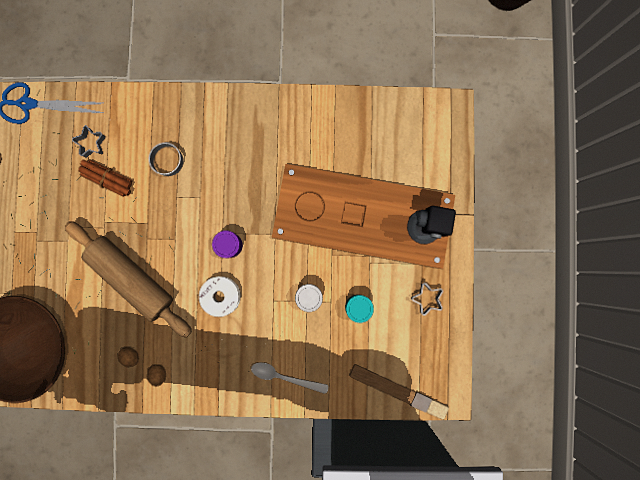

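The scene picture shows a cream tin with a grey lid at (281,272), a turquoise one at (290,296) and a purple one at (293,237). In the top picture these are at (309,297), (360,308) and (227,244). The white reel at (219,296) is the other round thing. I choose (309,297). The board's screws are at (291,172), (280,231), (437,260) and (447,201), and the round recess is at about (310,206).

```bash
cat > h.py <<'E'
import numpy as np, cv2
from scipy.spatial.transform import Rotation as R
from workcell import manip, imaging
def ray_model(m,uv):
    K=m["camera_matrix"]; d=(np.array(uv,float)-[K[0,2],K[1,2]])/[K[0,0],K[1,1]]
    r0=np.linalg.norm(d); r=r0
    for _ in range(20): r=r0/(1+m["k1"]*r*r)
    s=d*(r/r0 if r0 else 1)
    return np.array([s[0],-s[1],-1.])
def cam2world(name,obs=None):
    m=imaging.camera_model(name)
    if name!="wrist": return m,np.linalg.inv(m["world_to_cam"])
    T=np.eye(4); T[:3,:3]=R.from_quat(obs["ee_rot"]).as_matrix(); T[:3,3]=obs["position"]
    return m,T@m["hand_eye"]
def pix(name,uv,z,obs=None):
    m,T=cam2world(name,obs); d=T[:3,:3]@ray_model(m,uv); c=T[:3,3]
    return c+d*(z-c[2])/d[2]
def proj(name,P,obs=None):
    m,T=cam2world(name,obs); p=np.linalg.inv(T)@np.r_[P,1]; s=np.array([p[0],-p[1]])/-p[2]
    s=s*(1+m["k1"]*(s@s)); K=m["camera_matrix"]; return s*[K[0,0],K[1,1]]+[K[0,2],K[1,2]]
E
python3 - <<'E'
from h import *
im=cv2.imread("pics/top0.png")
cv2.imwrite("pics/crop1.png",cv2.resize(im[150:330,260:480],None,fx=3.3,fy=3.3,interpolation=cv2.INTER_CUBIC))
print("tin",pix("top",(309,297),.048))
S=[pix("top",u,.018) for u in [(291,172),(280,231),(437,260),(447,201)]]
print(np.round(S,4),"centre",np.mean(S,0))
d=(S[0]+S[1]-S[2]-S[3])[:2]; print("yaw",np.degrees(np.arctan2(-d[0],d[1])))
print("recess",pix("top",(310,206),.018),"headtop",pix("top",(439,221),.154))
E
```

```text
tin [0.45353841 0.18893247 0.048     ]
[[ 0.6662  0.2252  0.018 ]
 [ 0.5637  0.2416  0.018 ]
 [ 0.5197 -0.0294  0.018 ]
 [ 0.6222 -0.0459  0.018 ]] centre [0.59296033 0.0978665  0.018     ]
yaw -9.226832068234973
recess [0.60792839 0.19104881 0.018     ] headtop [ 0.57503057 -0.00184594  0.154     ]
```

View pics/crop1.png

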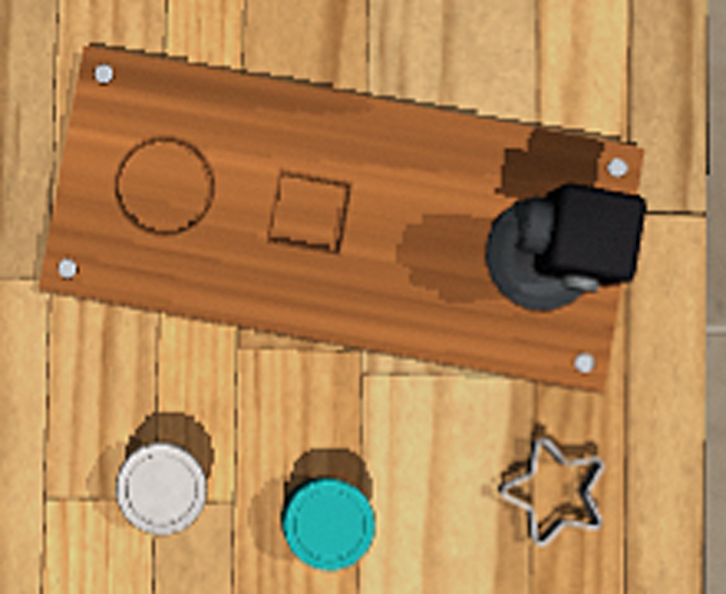

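The crop shows a pale tin with a grey-white lid at crop (162,488), which is the spice tin. The recess rim is centred at crop (165,186), the head top at about (598,233) and its button at (580,284). The board yaw of -9.2° and the recess position agree with the given sizes.

Emit:
jog_arm([
  {"gripper":1,"offset":[-0.0276,-0.023,0],"rotation":[0,0,0]},
  {"gripper":1,"offset":[-0.0276,-0.023,0],"rotation":[0,0,0]},
  {"gripper":1,"offset":[-0.0276,-0.023,0],"rotation":[0,0,0]},
  {"gripper":1,"offset":[-0.0276,-0.023,0],"rotation":[0,0,0]},
  {"gripper":1,"offset":[-0.0276,-0.023,0],"rotation":[0,0,0]},
  {"gripper":1,"offset":[-0.0276,-0.023,0],"rotation":[0,0,0]},
  {"gripper":1,"offset":[-0.0276,-0.023,0],"rotation":[0,0,0]},
  {"gripper":1,"offset":[-0.0276,-0.023,0],"rotation":[0,0,0]},
  {"gripper":1,"offset":[-0.0276,-0.023,0],"rotation":[0,0,0]},
  {"gripper":1,"offset":[-0.0276,-0.023,0],"rotation":[0,0,0]},
  {"gripper":1,"offset":[-0.0276,-0.023,0],"rotation":[0,0,0]},
  {"gripper":1,"offset":[-0.0276,-0.023,0],"rotation":[0,0,0]},
  {"gripper":1,"offset":[-0.0276,-0.023,0],"rotation":[0,0,0]},
  {"gripper":1,"offset":[-0.0276,-0.023,0],"rotation":[0,0,0]},
])

```text
clock: 1.5
position: [0.4536, 0.1877, 0.2422]
ee_rot: [0.134, 0.991, 0.0, -0.0]
ft_force: [1.0, 0.6, 0.4]
grip_width: 1.0
grasp_force: 0.0
```

Emit:
jog_arm([
  {"gripper":1,"offset":[0,0,0.008],"rotation":[0,0,7.6]},
  {"gripper":1,"offset":[0,0,0.008],"rotation":[0,0,7.6]},
  {"gripper":1,"offset":[0,0,0.008],"rotation":[0,0,7.6]},
  {"gripper":1,"offset":[0,0,0.008],"rotation":[0,0,7.6]},
  {"gripper":1,"offset":[0,0,0.008],"rotation":[0,0,7.6]},
  {"gripper":1,"offset":[0,0,0.008],"rotation":[0,0,7.6]},
  {"gripper":1,"offset":[0,0,0.008],"rotation":[0,0,7.6]},
  {"gripper":1,"offset":[0,0,0.008],"rotation":[0,0,7.6]},
  {"gripper":1,"offset":[0,0,0.008],"rotation":[0,0,7.6]},
  {"gripper":1,"offset":[0,0,0.008],"rotation":[0,0,7.6]},
  {"gripper":1,"offset":[0,0,0],"rotation":[0,0,7.6]},
  {"gripper":1,"offset":[0,0,0],"rotation":[0,0,0]},
  {"gripper":1,"offset":[0,0,0],"rotation":[0,0,0]},
])

```text
clock: 2.8
position: [0.4531, 0.1891, 0.1623]
ee_rot: [0.759, 0.651, 0.0, -0.0]
ft_force: [-1.1, -1.2, -0.1]
grip_width: 1.004
grasp_force: 0.0
```

Run:
```python
from h import *
o=manip.get_obs(); cv2.imwrite("pics/w1.png",imaging.camera("wrist"))
print(o["position"],R.from_quat(o["ee_rot"]).as_matrix().round(3),o["clock"],o["joint_pos"].round(2))
print("expected tin px",proj("wrist",[.453,.189,.048],o))
import pickle; pickle.dump(o,open("o1.pkl","wb"))
```

```text
[0.45313997 0.18907602 0.16230295] [[ 0.153  0.988 -0.   ]
 [ 0.988 -0.153  0.   ]
 [ 0.    -0.    -1.   ]] 2.8 [-0.83  0.1   0.36  1.93 -0.04  1.13 -0.61]
expected tin px [323.08972948 234.53855257]
```

View pics/w1.png

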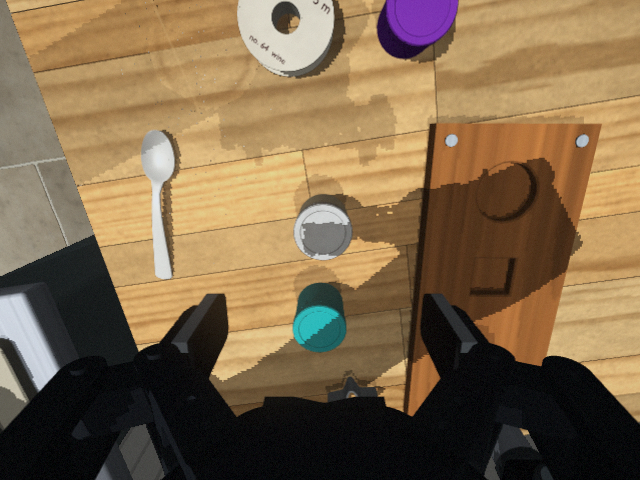

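The wrist picture shows the grey-lidded tin at (323,231), where it was expected within 2 mm. The turquoise one is at (320,317) and the recess is at (505,190). I go down and grip.

Emit:
jog_arm([
  {"gripper":1,"offset":[0.001,0,0.022],"rotation":[0,0,0]},
  {"gripper":1,"offset":[0,0,0.022],"rotation":[0,0,0]},
  {"gripper":1,"offset":[0,0,0.022],"rotation":[0,0,0]},
  {"gripper":1,"offset":[0,0,0.022],"rotation":[0,0,0]},
  {"gripper":1,"offset":[0,0,0.022],"rotation":[0,0,0]},
  {"gripper":1,"offset":[0,0,0.016],"rotation":[0,0,0]},
  {"gripper":1,"offset":[0,0,0.008],"rotation":[0,0,0]},
  {"gripper":0.4,"offset":[0,0,0],"rotation":[0,0,0]},
  {"gripper":0.4,"offset":[0,0,0],"rotation":[0,0,0]},
  {"gripper":0.4,"offset":[0,0,0],"rotation":[0,0,0]},
  {"gripper":0.4,"offset":[0,0,0],"rotation":[0,0,0]},
  {"gripper":0.4,"offset":[0,0,0],"rotation":[0,0,0]},
  {"gripper":0.4,"offset":[0,0,0],"rotation":[0,0,0]},
], newtons=30)

```text
clock: 4.15
position: [0.454, 0.1904, 0.0294]
ee_rot: [0.761, 0.649, 0.001, -0.0]
ft_force: [-1.0, -1.8, 6.3]
grip_width: 0.526
grasp_force: 30.1
```

Emit:
jog_arm([
  {"gripper":0.4,"offset":[0,0,-0.01],"rotation":[0,0,0]},
  {"gripper":0.4,"offset":[0,0,-0.025],"rotation":[0,0,0]},
  {"gripper":0.4,"offset":[0,0,-0.025],"rotation":[0,0,0]},
  {"gripper":0.4,"offset":[0,0.02,-0.01],"rotation":[0,0,0]},
  {"gripper":0.4,"offset":[0,0.03,0],"rotation":[0,0,0]},
  {"gripper":0.4,"offset":[0,0.02,0],"rotation":[0,0,0]},
  {"gripper":0.4,"offset":[0,0,0],"rotation":[0,0,0]},
  {"gripper":0.4,"offset":[0,0,0],"rotation":[0,0,0]},
])

```text
clock: 4.95
position: [0.5223, 0.1789, 0.0986]
ee_rot: [0.761, 0.649, -0.0, -0.0]
ft_force: [-1.4, -0.1, -1.0]
grip_width: 0.531
grasp_force: 30.9
```

Run:
```python
from h import *
import pickle
o=manip.get_obs(); im=imaging.camera("wrist"); cv2.imwrite("pics/w2.png",im)
c=np.vstack([im[130:350,230:530]]); cv2.imwrite("pics/w2c.png",cv2.resize(c,None,fx=2.5,fy=2.5,interpolation=cv2.INTER_CUBIC))
pickle.dump(o,open("o2.pkl","wb")); print(o["position"],o["grip_width"],o["clock"])
o1=pickle.load(open("o1.pkl","rb")); print(pix("wrist",(505,190),.018,o1),pix("wrist",(323,231),.048,o1))
print("recess px now",proj("wrist",[.608,.1912,.018],o))
```

```text
[0.52226287 0.17891096 0.09863157] 0.531330227618856 4.95
[0.60789975 0.19496214 0.018     ] [0.45337088 0.19185057 0.048     ]
recess px now [448.99472452 212.32442866]
```

View pics/w2c.png

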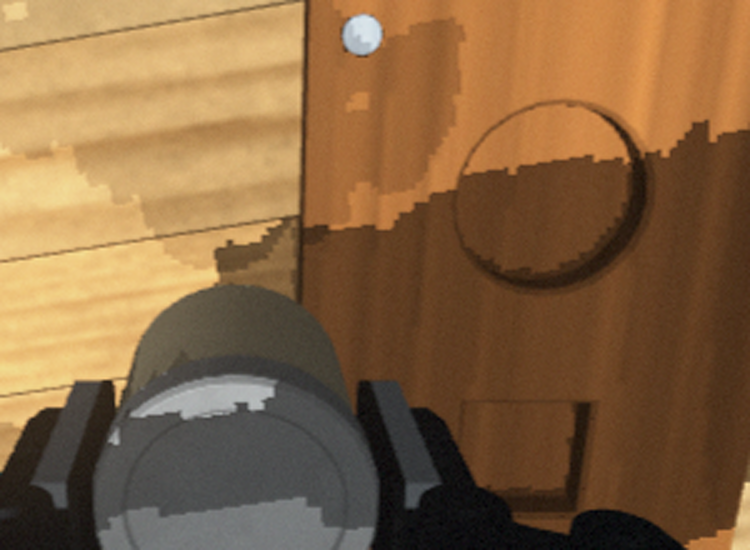

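The crop shows the rim of the recess centred at about crop (553,196), pixel (451,208). The held tin's lid centre is at about crop (236,515), pixel (324.5,336).

Run:
```python
from h import *
import pickle
o=pickle.load(open("o2.pkl","rb"))
r=pix("wrist",(451.2,208.4),.018,o); t=pix("wrist",(324.5,336),.1172,o)
M=R.from_quat(o["ee_rot"]).as_matrix()
print(r,t,"tool delta r-t",M.T@(r-t),"tin in tool",M.T@(t-o["position"]), "delta r-TCP",M.T@(r-o["position"]))
im=cv2.imread("pics/w2.png")
# width check
for a,b,z in [((412.4,208),(490,208),.018),((267.2,336),(382,336),.1172),((451,170),(451,246.8),.018)]: print(np.linalg.norm(pix("wrist",a,z,o)-pix("wrist",b,z,o)))
```

```text
[0.60955065 0.19362303 0.018     ] [0.52282117 0.17801907 0.1172    ] tool delta r-t [0.02911031 0.08319183 0.09918587] tin in tool [-0.00079378  0.00068941 -0.01856848] delta r-TCP [0.02831652 0.08388124 0.08061739]
0.050776897540902616
0.04545769092055214
0.05182885908985896
```

Emit:
jog_arm([
  {"gripper":0.4,"offset":[0.01,0.028,0],"rotation":[0,0,0]},
  {"gripper":0.4,"offset":[0.01,0.03,0],"rotation":[0,0,0]},
  {"gripper":0.4,"offset":[0.0085,0.025,0],"rotation":[0,0,0]},
  {"gripper":0.4,"offset":[0,0,0.02],"rotation":[0,0,0]},
  {"gripper":0.4,"offset":[0,0,0.017],"rotation":[0,0,0]},
  {"gripper":0.4,"offset":[0,0,0.008],"rotation":[0,0,0]},
  {"gripper":0.4,"offset":[0,0,0],"rotation":[0,0,0]},
  {"gripper":0.4,"offset":[0,0,0],"rotation":[0,0,0]},
])

```text
clock: 5.8
position: [0.6086, 0.1943, 0.0538]
ee_rot: [0.761, 0.649, 0.0, -0.0]
ft_force: [-0.2, -0.3, -0.5]
grip_width: 0.527
grasp_force: 31.0
```

Run:
```python
from h import *
import pickle
o=manip.get_obs(); im=imaging.camera("wrist"); cv2.imwrite("pics/w3.png",im)
c=im[190:410,190:460]; cv2.imwrite("pics/w3c.png",cv2.resize(c,None,fx=2.7,fy=2.7,interpolation=cv2.INTER_CUBIC))
pickle.dump(o,open("o3.pkl","wb")); print(o["position"],o["grip_width"],o["clock"],o["ft_force"])
```

```text
[0.60861936 0.19431897 0.05379078] 0.5267843024467835 5.8 [-0.2058611  -0.32372874 -0.48932248]
```

View pics/w3c.png

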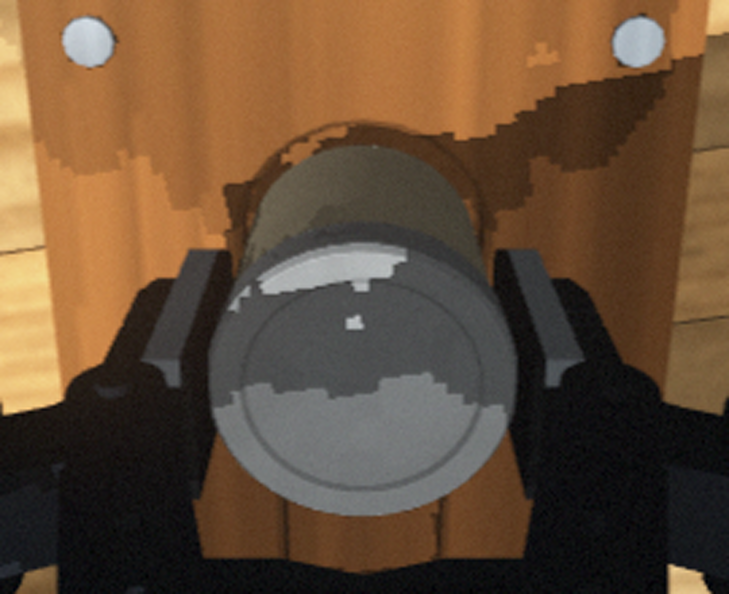

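The crop shows the tin over the recess. It is centred sideways at crop x of about 364, and the screws' midpoint is at 363. The rim's near edge is at crop y 121 and the tin's bottom edge at 145.

Run:
```python
from h import *
import pickle
o=pickle.load(open("o3.pkl","rb")); M=R.from_quat(o["ee_rot"]).as_matrix()
f=lambda cx,cy,z: M.T@(pix("wrist",(190+cx/2.7,190+cy/2.7),z,o)-o["position"])
print("rim edge",f(362,122,.018),"-> centre x",f(362,122,.018)[0]-.025)
print("tin bottom edge",f(363,146,.0244),"-> centre",f(363,146,.0244)[0]-.023)
print("lid c",f(363,378,.0724), f(363,241,.0724)[0]-.023)
print("screws",f(89,42,.018),f(638,42,.018))
```

```text
rim edge [0.02399662 0.00056678 0.03579872] -> centre x -0.001003378672108854
tin bottom edge [0.02121266 0.00075196 0.02939779] -> centre -0.001787335150120025
lid c [ 0.00196522  0.00066703 -0.01860859] 0.0007805782363197802
screws [ 0.04001639 -0.05158182  0.03580581] [0.04000859 0.05330056 0.03580223]
```

Emit:
jog_arm([
  {"gripper":0.4,"offset":[-0.001,0,0.003],"rotation":[0,0,0]},
  {"gripper":0.4,"offset":[0,0,0.003],"rotation":[0,0,0]},
  {"gripper":0.4,"offset":[0,0,0.003],"rotation":[0,0,0]},
  {"gripper":0.4,"offset":[0,0,0.002],"rotation":[0,0,0]},
  {"gripper":0.4,"offset":[0,0,0],"rotation":[0,0,0]},
])

```text
clock: 6.35
position: [0.6085, 0.1931, 0.0419]
ee_rot: [0.761, 0.649, -0.0, -0.0]
ft_force: [0.7, 0.4, -0.7]
grip_width: 0.523
grasp_force: 31.0
```

Tin bottom is at about 12.5 mm with no force on it, so it is in the recess. I lower the rest of the way.

Emit:
jog_arm([
  {"gripper":0.4,"offset":[0,0,0.002],"rotation":[0,0,0]},
  {"gripper":0.4,"offset":[0,0,0.002],"rotation":[0,0,0]},
  {"gripper":0.4,"offset":[0,0,0.0005],"rotation":[0,0,0]},
  {"gripper":0.4,"offset":[0,0,0],"rotation":[0,0,0]},
])

```text
clock: 6.75
position: [0.6087, 0.1931, 0.0377]
ee_rot: [0.761, 0.649, -0.0, -0.0]
ft_force: [0.0, -0.5, -0.9]
grip_width: 0.529
grasp_force: 31.0
```

Emit:
jog_arm([
  {"gripper":0.4,"offset":[0,0,0.001],"rotation":[0,0,0]},
  {"gripper":0.4,"offset":[0,0,0],"rotation":[0,0,0]},
])

```text
clock: 6.95
position: [0.6089, 0.1932, 0.0376]
ee_rot: [0.761, 0.649, 0.0, -0.0]
ft_force: [-3.2, -1.1, 6.1]
grip_width: 0.532
grasp_force: 31.4
```

Emit:
jog_arm([
  {"gripper":0.6,"offset":[0,0,0],"rotation":[0,0,0]},
  {"gripper":0.75,"offset":[0,0,0],"rotation":[0,0,0]},
  {"gripper":0.9,"offset":[0,0,0],"rotation":[0,0,0]},
  {"gripper":1,"offset":[0,0,0],"rotation":[0,0,0]},
  {"gripper":1,"offset":[0,0,0],"rotation":[0,0,0]},
  {"gripper":1,"offset":[0,0,-0.01],"rotation":[0,0,0]},
  {"gripper":1,"offset":[0,0,-0.03],"rotation":[0,0,0]},
  {"gripper":1,"offset":[0,0,-0.04],"rotation":[0,0,0]},
  {"gripper":1,"offset":[0,0,-0.04],"rotation":[0,0,0]},
  {"gripper":1,"offset":[0,0,-0.04],"rotation":[0,0,0]},
  {"gripper":1,"offset":[0,0,-0.04],"rotation":[0,0,0]},
  {"gripper":1,"offset":[-0.02,0,-0.02],"rotation":[0,0,0]},
  {"gripper":1,"offset":[-0.04,0,0],"rotation":[0,0,0]},
  {"gripper":1,"offset":[-0.04,0,0],"rotation":[0,0,0]},
  {"gripper":1,"offset":[-0.03,0,0],"rotation":[0,0,0]},
  {"gripper":1,"offset":[-0.02,0,0],"rotation":[0,0,0]},
  {"gripper":1,"offset":[0,0,0],"rotation":[0,0,0]},
  {"gripper":1,"offset":[0,0,0],"rotation":[0,0,0]},
])

```text
clock: 8.75
position: [0.5852, 0.0452, 0.2575]
ee_rot: [0.761, 0.649, 0.001, -0.0]
ft_force: [-0.4, 1.1, -0.0]
grip_width: 1.001
grasp_force: 0.0
```

Run:
```python
from h import *
import pickle
o=manip.get_obs(); im=imaging.camera("wrist"); cv2.imwrite("pics/w4.png",im)
pickle.dump(o,open("o4.pkl","wb")); print(o["position"],o["clock"],R.from_quat(o["ee_rot"]).as_matrix().round(3))
print("exp head top",proj("wrist",[.5762,-.0058,.154],o))
```

```text
[0.58518168 0.04519193 0.25748098] 8.75 [[ 0.158  0.987  0.001]
 [ 0.987 -0.158  0.001]
 [ 0.001  0.001 -1.   ]]
exp head top [322.16878669 300.99711883]
```

View pics/w4.png

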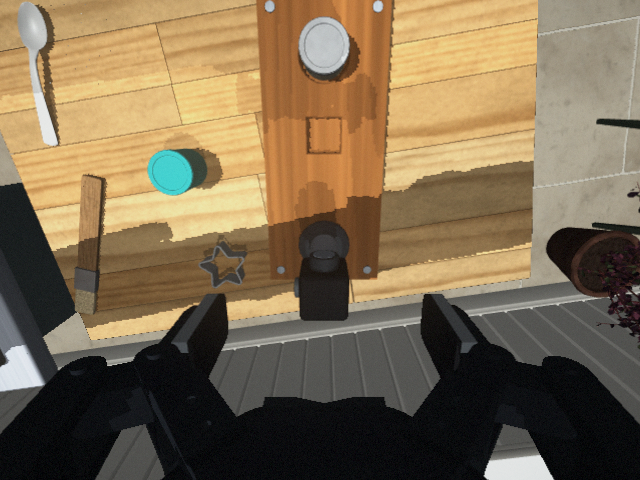

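The picture shows the tin standing in the recess at (325,47). The turquoise tin and the star are untouched. The head's top face is centred at about (324.5,299) and the button is on its left at (297,287). The board's lower screws are at (281,270) and (367,269).

Run:
```python
from h import *
import pickle
o=pickle.load(open("o4.pkl","rb")); M=R.from_quat(o["ee_rot"]).as_matrix()
f=lambda u,z: M.T@(pix("wrist",u,z,o)-o["position"])
S=np.array([f(u,.018) for u in [(270,6),(378,6),(281,270),(367,269)]]); print(S.round(4))
c=S.mean(0); d=(S[0]+S[1]-S[2]-S[3])[:2]; d/=np.linalg.norm(d); print("col",c[:2]-.105*d,"rot",np.degrees(np.arctan2(d[1],d[0])))
print("head top",f((324.5,299),.154),"edges",f((300,300),.154)[1],f((349,300),.154)[1],f((324,320),.154)[0])
print("tin lid centre rel. recess expected:",f((324,45),.056), c[:2]+.095*d)
im=cv2.imread("pics/w4.png"); c=im[210:330,260:390]; c=cv2.convertScaleAbs(c,alpha=2.5)
cv2.imwrite("pics/w4c.png",cv2.resize(c,None,fx=4.5,fy=4.5,interpolation=cv2.INTER_CUBIC))
```

```text
[[ 0.1918 -0.0514  0.2396]
 [ 0.1918  0.0528  0.2397]
 [-0.0841 -0.0514  0.2394]
 [-0.0828  0.0527  0.2394]]
col [-0.05080123  0.00065876] rot 0.0006818009768010366
head top [-0.05010376  0.0009753   0.10343579] edges -0.018414961364380446 0.020370022323126607 -0.06898991036661384
tin lid centre rel. recess expected: [0.15006892 0.00063089 0.20161866] [0.14919877 0.00066114]
```

View pics/w4c.png

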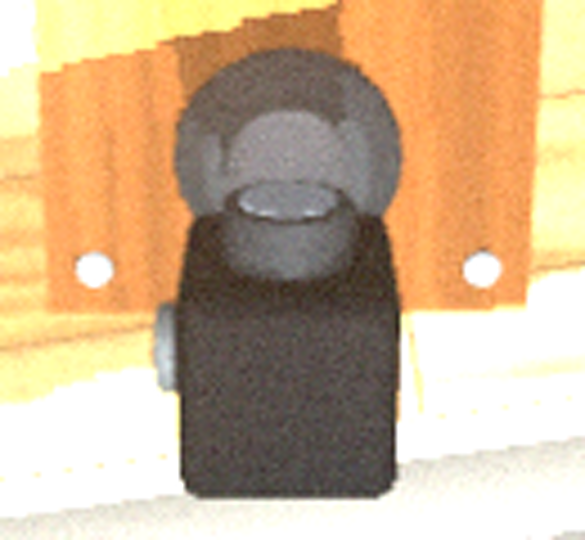

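The crop shows the head squarely aligned with the tool, with the silver button on its left at crop (165,345). I move 50.5 mm back and 0.8 mm across, then go down.

Emit:
jog_arm([
  {"gripper":1,"offset":[-0.025,0.0008,0],"rotation":[0,0,0]},
  {"gripper":1,"offset":[-0.0255,0,0],"rotation":[0,0,0]},
  {"gripper":1,"offset":[0,0,0.03],"rotation":[0,0,0]},
  {"gripper":1,"offset":[0,0,0.03],"rotation":[0,0,0]},
  {"gripper":1,"offset":[0,0,0.03],"rotation":[0,0,0]},
  {"gripper":1,"offset":[0,0,0.025],"rotation":[0,0,0]},
  {"gripper":1,"offset":[0,0,0.015],"rotation":[0,0,0]},
  {"gripper":1,"offset":[0,0,0.0045],"rotation":[0,0,0]},
  {"gripper":1,"offset":[0,0,0],"rotation":[0,0,0]},
  {"gripper":1,"offset":[0,0,0],"rotation":[0,0,0]},
], newtons=40)

```text
clock: 9.8
position: [0.5788, -0.0048, 0.1235]
ee_rot: [0.761, 0.649, 0.001, 0.0]
ft_force: [-0.6, 0.8, 0.1]
grip_width: 0.996
grasp_force: 0.0
```

Emit:
jog_arm([
  {"gripper":0.6,"offset":[0,0,0],"rotation":[0,0,0]},
  {"gripper":0.6,"offset":[0,0,0],"rotation":[0,0,0]},
  {"gripper":0.6,"offset":[0,0,0],"rotation":[0,0,0]},
  {"gripper":0.35,"offset":[0,0,0],"rotation":[0,0,0]},
  {"gripper":0.35,"offset":[0,0,0],"rotation":[0,0,0]},
  {"gripper":0.35,"offset":[0,0,0],"rotation":[0,0,0]},
  {"gripper":0.35,"offset":[0,0,0],"rotation":[0,0,0]},
  {"gripper":0.35,"offset":[0,0,0],"rotation":[0,0,0]},
])

```text
clock: 10.6
position: [0.5771, -0.0048, 0.1227]
ee_rot: [0.761, 0.649, -0.0, -0.001]
ft_force: [-8.9, 0.9, 9.0]
grip_width: 0.463
grasp_force: 41.0
```

Width is 39–40 mm, so the button is in. I relieve the side load slightly and draw the head up.

Emit:
jog_arm([
  {"gripper":0.35,"offset":[0,-0.001,0],"rotation":[0,0,0]},
  {"gripper":0.35,"offset":[0,0,-0.002],"rotation":[0,0,0]},
  {"gripper":0.35,"offset":[0,0,-0.003],"rotation":[0,0,0]},
  {"gripper":0.35,"offset":[0,0,-0.003],"rotation":[0,0,0]},
  {"gripper":0.35,"offset":[0,0,-0.003],"rotation":[0,0,0]},
  {"gripper":0.35,"offset":[0,0,0],"rotation":[0,0,0]},
])

```text
clock: 11.2
position: [0.577, -0.0048, 0.1337]
ee_rot: [0.761, 0.649, 0.0, -0.0]
ft_force: [1.2, 1.0, -2.2]
grip_width: 0.462
grasp_force: 41.0
```

Emit:
jog_arm([
  {"gripper":0.35,"offset":[0,0,-0.005],"rotation":[0,0,0]},
  {"gripper":0.35,"offset":[0,0,-0.005],"rotation":[0,0,0]},
  {"gripper":0.35,"offset":[0,0,-0.005],"rotation":[0,0,0]},
  {"gripper":0.35,"offset":[0,0,-0.005],"rotation":[0,0,0]},
  {"gripper":0.35,"offset":[0,0,-0.005],"rotation":[0,0,0]},
  {"gripper":0.35,"offset":[0,0,-0.005],"rotation":[0,0,0]},
  {"gripper":0.35,"offset":[0,0,-0.005],"rotation":[0,0,0]},
  {"gripper":0.35,"offset":[0,0,-0.005],"rotation":[0,0,0]},
  {"gripper":0.35,"offset":[0,0,-0.005],"rotation":[0,0,0]},
  {"gripper":0.35,"offset":[0,0,-0.005],"rotation":[0,0,0]},
  {"gripper":0.35,"offset":[0,0,-0.005],"rotation":[0,0,0]},
  {"gripper":0.35,"offset":[0,0,-0.005],"rotation":[0,0,0]},
  {"gripper":0.35,"offset":[0,0,-0.003],"rotation":[0,0,0]},
  {"gripper":0.35,"offset":[0,0,0],"rotation":[0,0,0]},
])

```text
clock: 12.6
position: [0.577, -0.0048, 0.1968]
ee_rot: [0.761, 0.649, 0.0, -0.0]
ft_force: [0.1, 1.6, -0.9]
grip_width: 0.465
grasp_force: 41.6
```

Emit:
jog_arm([
  {"gripper":0.35,"offset":[0,0,-0.002],"rotation":[0,0,0]},
  {"gripper":0.35,"offset":[0,0,-0.002],"rotation":[0,0,0]},
  {"gripper":0.35,"offset":[0,0,-0.001],"rotation":[0,0,0]},
  {"gripper":0.35,"offset":[0,0,0],"rotation":[0,0,0]},
])

```text
clock: 13.0
position: [0.577, -0.0048, 0.2014]
ee_rot: [0.761, 0.649, 0.0, -0.0]
ft_force: [0.5, 0.8, -1.4]
grip_width: 0.467
grasp_force: 41.5
```

Emit:
jog_arm([
  {"gripper":0.35,"offset":[0,0,-0.001],"rotation":[0,0,0]},
  {"gripper":0.35,"offset":[0,0,-0.001],"rotation":[0,0,0]},
  {"gripper":0.35,"offset":[0,0,0],"rotation":[0,0,0]},
])

```text
clock: 13.3
position: [0.577, -0.0048, 0.2028]
ee_rot: [0.761, 0.649, -0.0, -0.0]
ft_force: [4.1, 2.5, -9.8]
grip_width: 0.463
grasp_force: 43.1
```

Run:
```python
from h import *
o=manip.get_obs(); im=imaging.camera("scene"); print(o["position"],o["ft_force"],o["clock"])
cv2.imwrite("pics/s5.png",cv2.resize(im[140:360,250:470],None,fx=2.7,fy=2.7,interpolation=cv2.INTER_CUBIC))
for z in (.131,.211): print(proj("scene",[.5762,-.0058,z]))
```

```text
[ 0.57697138 -0.00477683  0.20279237] [ 4.13052756  2.49396023 -9.80327104] 13.3
[392.06003093 251.00242773]
[394.36752064 204.6285196 ]
```

View pics/s5.png

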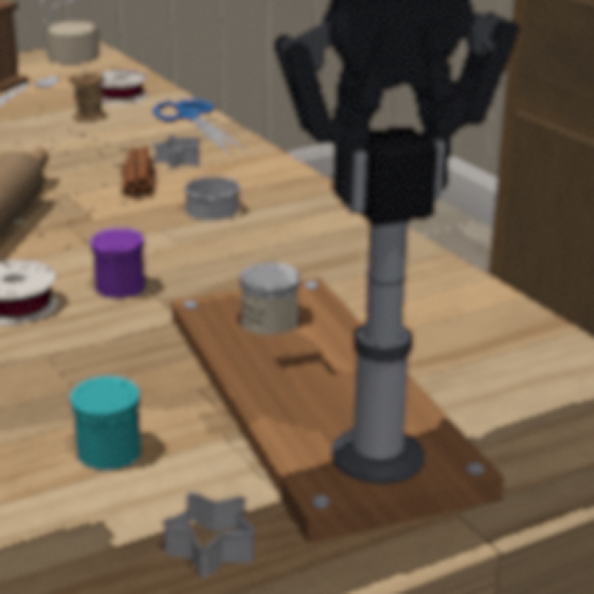

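The picture shows the mast fully drawn up, with the head held at crop (395,175). The tin stands upright in the recess at crop (270,298). The pull of about 10 N and a TCP rise of 80.1 mm confirm the second stop.

```bash
python3 -c "
from workcell import workorder
print(workorder.hand_in())"
```

```text
the job is handed in; nothing more can be done
None
```

The tin stands upright in the round recess, the camera head is held at the second stop with its button pressed, and the job is handed in at about 13 s on the robot's clock; the reel and star cutter were not touched.

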